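# Bin the old peg without letting the flap snap

## Robot

A 6-joint arm with a two-finger parallel gripper is mounted at the origin on a cart in front of the work surface, level with it; the furniture and walls round the work are solid. World frame = base frame: x ahead of the robot, y to its left, z up, the work surface at z = 0. Lengths are in mm, angles in rad, forces in N, time in s.
With the tool pointing down it reaches from about 350 to 875 mm from the base axis. Payload 15.5 kg.
Tool frame: the origin (TCP) lies on the centre line of the jaws, within the pads' length; the fingertips stand 14 mm ahead of it and the grasp point (between the pads) lies 5 mm behind it (manip.nose_length is the distance from the TCP to the fingertips, in mm); z points along the fingers, y is the direction in which the jaws open and shut (so a half turn about z gives the same grasp; the last joint's range is limited). The gripper opens to 85 mm and grips with 20 to 120 N. Pads are 22 mm wide; open, the fingers measure 114 mm over their backs; the gripper's body (76 mm by 85 mm) begins 54 mm behind the grasp point. The pads swing forward as they close: fully open they stand 13 mm farther back than shut.
Start: joints at [-1.274, 0.494, 1.345, -0, 1.302, -0.096], TCP at [238.659, -577.64, 245.277] pointing down, gripper open.
Joint ranges: [-2.91, 2.91], [-0.82, 2.16], [0.22, 2.67], [-1.22, 4.37], [0.12, 2.79], [-3.08, 3.08]. Speed limits (rad/s): [1.89, 1.89, 2.57, 3.01, 3.01, 3.01].

## Interface

Orientations are given as a rotation vector (axis times angle).
In Python, from rig import manip gives the robot as it stands.
- The arm moves only by the shell command python3 -m handwheel 'ROWS' [FORCE]. ROWS is JSON, one flat list of numbers, 5 for each row, row after row: the shift along the world's x, y, z in mm, then the turn about the world's z in rad, then the opening, from 0 (shut) to 1 (fully open). A call has 1 to 20 rows; each row is the pose to reach, as a shift and turn from the pose commanded when the call began; what a row does not reach only later rows make up. A row lasts 1/10 s, in which the tool goes at most 50 mm and 8.59 degrees, less where a joint would pass 70% of its speed; a pose out of reach is approached as far as the arm can. A call with a gripper value outside its range is refused whole. The fingers move at their own pace and stop on an object; FORCE is the grip in N (left out, the last holds). Time passes only in rows, so rows that repeat a pose let the fingers close. It gives the time, the measured TCP pose, the force and the opening at its end, in the units of the state.
- manip.sense(): the state, without advancing time (a new reading comes with each control period).
- manip.camera(name): name is "side" or "top"; returns a dict with "pixels" (400x640x3 uint8, blue, green, red), "z_map" (400x640 float32, mm along the optical axis (not along the pixel's ray), 0 where there is no reading), "intrinsics" (3x3 intrinsics, pixels), "R" (3x3) and "t" (3): a world point X has camera coordinates R X + t. Camera axes: x right, y down, z forward; pixel columns grow to the right and rows downward; lengths in mm; the calibration is good to about 2 mm. A picture is of the moment at which its call begins.
- manip.finish_job(): hands the job in, once; it reports no verdict.
The state is a dict: "t": time; "joint_positions": joint angles; "qvel": joint speeds; "effort": joint torques, N m; "ee_pos": TCP position; "tool_rot": TCP orientation; "ft_force": force on the tool from outside, world axes, zero at the start; "ft_torque": the same for the moment, N m; "width": finger opening in mm.
Only numpy, scipy, OpenCV 4.12 (cv2) and the standard library are available. Lean on these libraries where they do the work, as an engineer would, in place of code of your own. Each camera call takes 0.05 s, during which the arm holds its last target.

## Task

Put the old wooden clothes peg into the worktop waste bin through its sprung flap: push the flap down so that the peg drops inside, then let the flap come back up slowly with your hand until it is shut, and never let it snap back. Leave the tin, the spice jar and the teaspoon where they are.

Things in the scene. Friction and masses are not known exactly. Their poses are not given: they have to be found in the camera images.
- bin: rectangular worktop waste bin, brushed steel with grey plastic collar, 220 (x) x 244 (y) x 200 (z) mm, fixed to the worktop, empty. Origin: centre of its underside, z up. x axis points from the flap's free edge to its hinge (at yaw 0 the hinge is on the side away from the robot). Top opening, filled by the flap: x -85 to +85, y -95 to +95 mm. Walls 8 mm; inner floor at z = 12 mm.
- flap_hinge (a point): middle of the flap's hinge line, which is parallel to the bin's y axis; fixed to the bin at its x = +85 mm, z = 196 mm; axes as the bin's. Two dark hinge knuckles, 36 mm long, rising 5 mm above the collar, lie 10 mm behind it at y = +-70 mm. The shut flap's top is level with this point, 4 mm below the collar's top.
- flap_pad (a point): point on the flap's top face, mid-width, 85 mm from the hinge line, amid four thin dark ribs: a good place to push. Moves with the flap; x axis along the flap towards the hinge, z out of its top face. The flap is a smooth flat white plastic plate, 165 mm from hinge to free edge, 184 mm wide, 6 mm thick, free edge turned down 12 mm.
- flap (a joint): flap angle, rad: 0 shut (level), grows as the free edge swings down into the bin, stop at 1.05. A spring shuts it: at the pad it takes about 2.5 N to start it, 6 N at 1.0 rad; let go when open it snaps up at 4 rad/s or more. The peg's weight does not open it; a peg lying on it slides off the free edge into the bin once it is tilted to 0.8 to 0.9 rad.
- peg: half of an old wooden clothes peg, 15 (x) x 72 (y) x 12 (z) mm, about 20 g, lying flat on the worktop. Origin: centre of its underside; its length lies along its y axis.
- beans: food tin, 57 mm across, 72 mm tall, standing; a bystander. Origin: centre of its underside.
- spoon: steel teaspoon, 130 x 26 x 11 mm, long side along its x axis, lying; a bystander. Origin: centre of its underside.
- jar: spice jar with a cap, 41 mm across, 109 mm tall, standing; a bystander. Origin: centre of its underside.
Not all that is in view belongs to the job. Of the things that look like the peg, the smaller one is meant.

How it is judged (in metres and radians):
On the way:
1. the peg lies inside the bin, below the flap (z of peg in the frame of bin between 0 and 0.1 m and x of peg in the frame of bin between -0.105 and 0.105 m and y of peg in the frame of bin between -0.115 and 0.115 m), for 0.2 s.
At the end, for the whole second after the job is handed in: The peg lies at rest inside the bin (its origin less than 100 mm above the bin's underside, between the walls) and the flap is shut to within 0.06 rad (all of step 1 and linear speed of peg below 0.05 m/s and value of joint flap below 0.06 rad); the robot touches nothing.
It fails at once if the flap snaps back: it swings shut faster than 2.5 rad/s (velocity of joint flap below -2.5 rad/s).
It fails at once if the tin is shifted by more than 30 mm (distance of beans from where it was at the start of the episode above 0.03 m).
It fails at once if the teaspoon is shifted by more than 30 mm (distance of spoon from where it was at the start of the episode above 0.03 m).
It fails at once if the spice jar is shifted by more than 30 mm (distance of jar from where it was at the start of the episode above 0.03 m).
It also fails if it takes over 51 s, if anything falls off the work surface, if the arm or the gripper's body presses on something with over 40 N, if the wrist force passes 120 N, or if a joint passes its speed limit or range.

## Working session

There is one attempt and no reset: what is moved stays moved. The work goes in short steps, Python scripts to look and compute and a shell command to move; the robot and the scene stay as the last step left them, time stands still between calls to the robot, and variables do not carry over. Pictures are saved under pics/ and viewed, and the job is handed in when it is done.

```bash
mkdir -p pics; ls; python3 - <<'E'
from rig import manip
import cv2,numpy as np
for n in("top","side"):
    c=manip.camera(n); cv2.imwrite(f"pics/{n}0.png",c["pixels"]); np.savez(f"pics/{n}0.npz",**{k:np.array(c[k]) for k in c})
    print(n,c["intrinsics"],c["R"],c["t"])
s=manip.sense();print(s)
E
```

```text
pics
top [[486.79062589   0.         311.36743103]
 [  0.         486.79062589 193.85329575]
 [  0.           0.           1.        ]] [[-0.00524146 -0.99965526  0.02572707]
 [-0.99733309  0.00335294 -0.07290726]
 [ 0.07279587 -0.0260406  -0.99700684]] [ -47.89579904  584.94715833 1231.4934023 ]
side [[427.18423143   0.         318.58548868]
 [  0.         427.18423143 198.43308386]
 [  0.           0.           1.        ]] [[-0.98616571 -0.16539611  0.01101474]
 [-0.1195321   0.66351947 -0.73854857]
 [ 0.11484457 -0.72964789 -0.67411029]] [ 581.00075896  205.29792247 1113.42335394]
{'t': 0.1, 'joint_positions': array([-1.27447720e+00,  4.94126278e-01,  1.34606416e+00, -3.49900819e-05,
        1.30252595e+00, -9.54976053e-02]), 'qvel': array([ 0.00164119, -0.0010452 , -0.00100593, -0.00124771,  0.00026685,
       -0.00036399]), 'effort': array([ 3.29838804e-04, -8.83591890e+01, -3.84559608e+01, -9.54107782e-05,
        5.25394848e-03,  1.21999706e-04]), 'ee_pos': array([ 238.56923025, -577.33456644,  244.75832516]), 'tool_rot': array([-3.08040171e+00, -6.11332225e-01,  2.29583148e-04]), 'ft_force': array([1.05626742, 0.12812919, 0.13636787]), 'ft_torque': array([0.01903871, 0.02917693, 0.0289043 ]), 'width': 85.47852299951536}
```

View pics/top0.png

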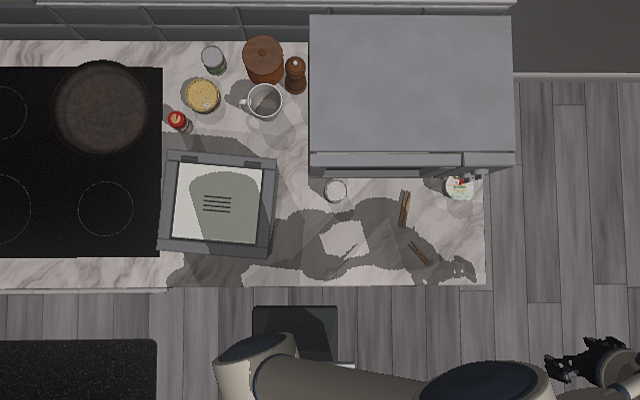

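View pics/side0.png

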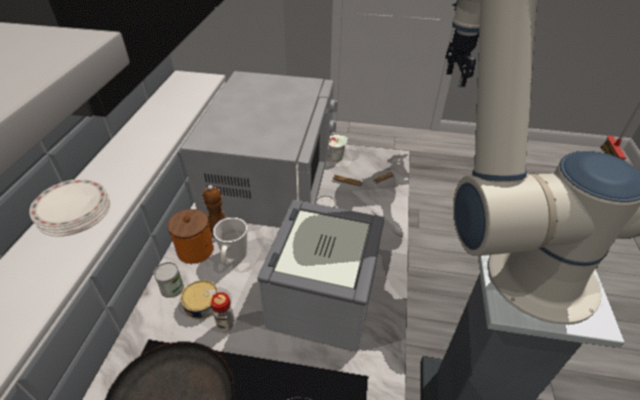

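```bash
cat > h.py <<'E'
import numpy as np,cv2
def load(f): return dict(np.load(f))
def px(c,u,v,z=None,plane=None):
    K,R,t=c["intrinsics"],c["R"],c["t"]
    d=np.linalg.inv(K)@np.array([u,v,1.])
    C=-R.T@t; w=R.T@d
    if plane is not None: s=(plane-C[2])/w[2]
    else: s=z if z else float(c["z_map"][int(round(v)),int(round(u))])
    return C+s*w
E
python3 - <<'E'
from h import *
c=load("pics/top0.npz")
im=c["pixels"]
cv2.imwrite("pics/c1.png",cv2.resize(im[165:290,310:490],None,fx=4.4,fy=4.4,interpolation=cv2.INTER_CUBIC)[:600,:800])
cv2.imwrite("pics/c2.png",cv2.resize(im[140:265,150:290],None,fx=4.5,fy=4.5,interpolation=cv2.INTER_CUBIC)[:600])
E
```

```text
(no output)
```

View pics/c1.png

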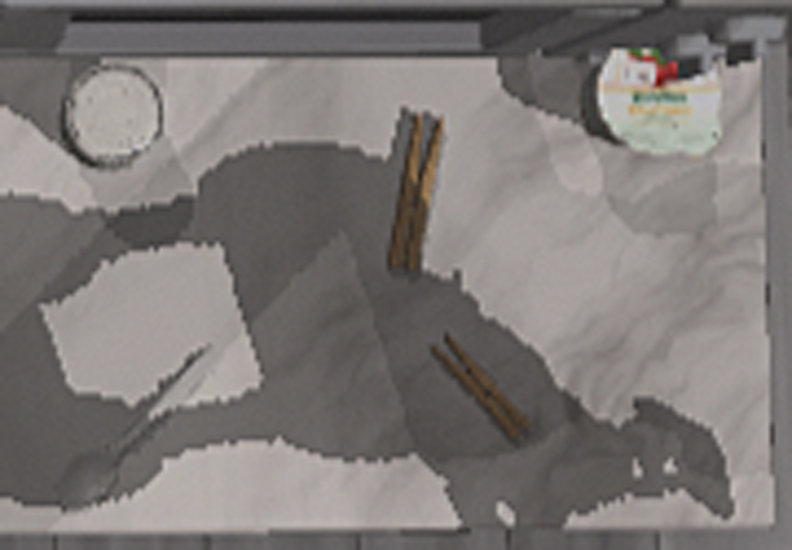

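View pics/c2.png

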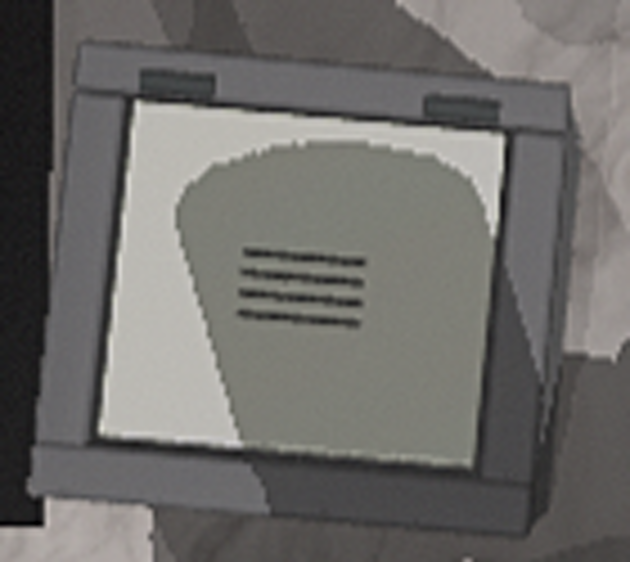

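```bash
python3 - <<'E'
from h import *
c=load("pics/top0.npz")
f=lambda x,y,z,s=4.4,o=(310,165):px(c,x/s+o[0]-.0,y/s+o[1],plane=z).round(1)
a=f(440,342,11);b=f(520,437,11);print("peg",a,b,(a+b)/2,np.linalg.norm(a-b),np.arctan2(*(b-a)[1::-1]))
a=f(427,113,11);b=f(405,270,11);print("big",a,b,np.linalg.norm(a-b))
print("spoon",f(70,490,3),f(210,345,3))
print("white",f(113,115,72),f(113,115,109),"veg",f(660,110,72), c["z_map"][191,335],c["z_map"][187,460])
for u,v in((335,191),(460,190),(213,55),(203,95),(178,120)): print(u,v,px(c,u,v).round())
g=lambda x,y,z:px(c,x/4.5+150,y/4.5+140,plane=z).round(1)
for n,x,y,z in(("HL",178,84,205),("HR",462,110,205),("flap_hl",135,98,196),("hr",505,130,196),("fr",475,467,196),("fl",97,437,196),("pad",303,287,196),("collar ftl",80,42,200),("tr",572,85,200),("br",530,532,200),("bl",30,490,200)): print(n,g(x,y,z))
print("flap z",px(c,217,204))
E
```

```text
peg [ 457.7 -305.8   11. ] [ 401.8 -351.9   11. ] [ 429.75 -328.85   11.  ] 72.45702174392758 -2.45197891284892
big [ 593.  -300.7   11. ] [ 500.1 -285.9   11. ] 94.07151534869627
spoon [372.2 -87.4   3. ] [ 456.5 -170.9    3. ]
white [ 587.6 -109.4   72. ] [ 584.7 -106.5  109. ] veg [ 589.5 -419.8   72. ] 1207.7135 1216.9641
335 191 [ 588. -108.   70.]
460 190 [ 590. -421.   70.]
213 55 [933. 197.  69.]
203 95 [839. 227.  37.]
178 120 [757. 271. 111.]
HL [649.7 221.5 205. ]
HR [636.7  83.3 205. ]
flap_hl [644.1 244.4 196. ]
hr [627.9  62.9 196. ]
fr [462.6  77.2 196. ]
fl [478.2 260.4 196. ]
pad [550.8 161.4 196. ]
collar ftl [671.3 270.6 200. ]
tr [649.7  29.8 200. ]
br [431.2  50.1 200. ]
bl [453. 291. 200.]
flap z [550.28999557 162.00450369 196.66976808]
```

```bash
python3 -c "
from rig import manip;print(manip.nose_length)"; python3 -m handwheel '[48,62,-30,0.08,0.5, 96,124,-60,0.15,0.5, 144,186,-95,0.22,0.5, 175,228,-120,0.298,0.5, 191,248.5,-140,0.298,0.5, 191,248.5,-140,0.298,0.5, 191,248.5,-140,0.298,0.5, 191,248.5,-140,0.298,0.5]' 40
python3 - <<'E'
from rig import manip
import cv2
c=manip.camera("top"); cv2.imwrite("pics/top1.png",c["pixels"])
c=manip.camera("side"); cv2.imwrite("pics/side1.png",cv2.resize(c["pixels"][130:250,280:440],None,fx=5,fy=5))
E
```

```text
14.0
t: 0.9
ee_pos: [430.5, -324.6, 102.8]
tool_rot: [-2.95, -1.066, 0.003]
ft_force: [-0.3, -0.2, 0.8]
width: 42.5
```

View pics/side1.png

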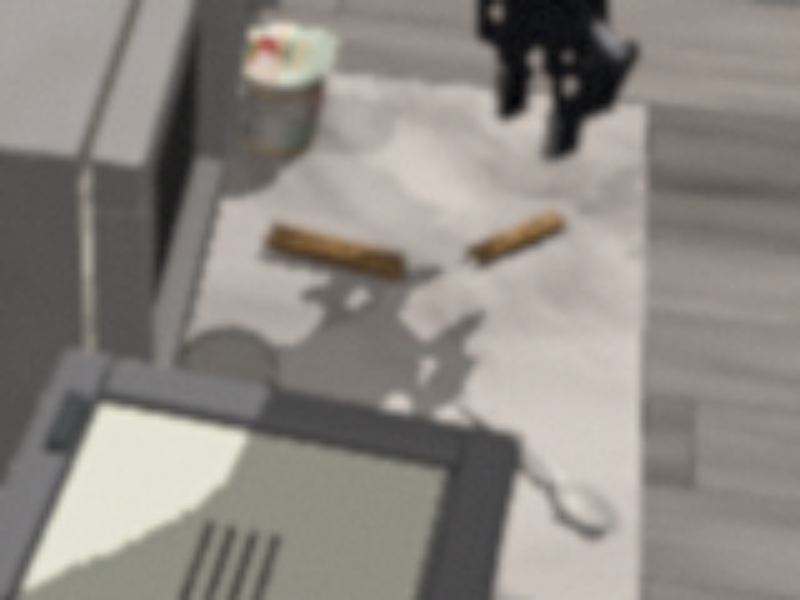

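View pics/top1.png

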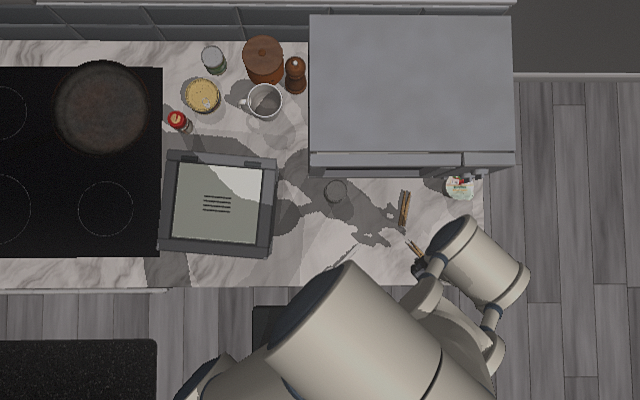

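```bash
python3 - <<'E'
from h import *
from rig import manip
c=manip.camera("side")
for p in((470,255),(560,220),(517,237)): print(px(c,280+p[0]/5,130+p[1]/5,plane=9).round(1))
s=manip.sense();print(s["ee_pos"],s["tool_rot"],s["t"])
E
```

```text
[ 458.3 -301.7    9. ]
[ 402.3 -348.2    9. ]
[ 429.3 -325.5    9. ]
[ 429.67075368 -329.4220043   105.34203798] [ 2.95617222e+00  1.06305123e+00 -2.44777405e-04] 1.05
```

```bash
python3 -m handwheel '[0,1.5,-30,0,0.45, 0,1.5,-60,0,0.45, 0,1.5,-75,0,0.45, 0,1.5,-84,0,0.45, 0,1.5,-89.5,0,0.45, 0,1.5,-89.5,0,0.45, 0,1.5,-89.5,0,0.45, 0,1.5,-89.5,0,0, 0,1.5,-89.5,0,0, 0,1.5,-89.5,0,0, 0,1.5,-89.5,0,0, 0,1.5,-89.5,0,0, 0,1.5,-89.5,0,0, 0,1.5,-80,0,0, 0,1.5,-50,0,0, 0,1.5,-10,0,0, 0,1.5,40,0,0, 0,1.5,90,0,0, 0,1.5,140,0,0, 0,1.5,170,0,0]' 40
python3 - <<'E'
from rig import manip
import cv2
c=manip.camera("side"); cv2.imwrite("pics/side2.png",cv2.resize(c["pixels"][60:260,280:480],None,fx=3,fy=3))
print(manip.sense()["ee_pos"],manip.sense()["width"])
E
```

```text
t: 3.05
ee_pos: [430.0, -327.9, 280.1]
tool_rot: [2.952, 1.061, 0.003]
ft_force: [0.5, -0.3, -1.6]
width: 13.2
[ 431.10001876 -328.84631163  283.52810174] 13.778942278885848
```

View pics/side2.png

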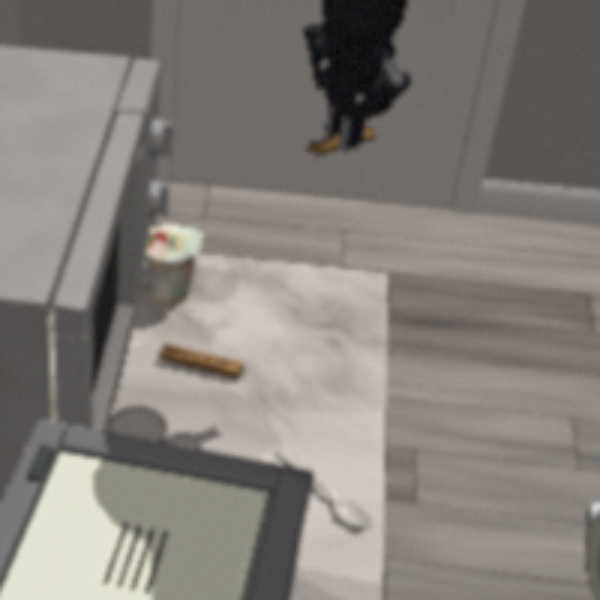

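```bash
python3 -m handwheel '[7,40,0,-0.07,0, 14,80,0,-0.14,0, 22,122,0,-0.21,0, 30,164,0,-0.28,0, 38,206,0,-0.35,0, 46,248,0,-0.42,0, 53,290,0,-0.5,0, 60,332,0,-0.58,0, 68,374,0,-0.66,0, 75,410,0,-0.73,0, 81,434,0,-0.779,0, 81,444,0,-0.779,0, 81,444,0,-0.779,0, 81,444,0,-0.779,0, 81,444,0,-0.779,0]'
python3 - <<'E'
from rig import manip
import cv2
c=manip.camera("side"); cv2.imwrite("pics/side3.png",cv2.resize(c["pixels"][130:350,210:430],None,fx=2.7,fy=2.7))
c=manip.camera("top"); cv2.imwrite("pics/top3.png",c["pixels"])
s=manip.sense();print(s["ee_pos"],s["tool_rot"],s["width"],s["joint_positions"])
E
```

```text
t: 4.6
ee_pos: [510.4, 115.2, 275.4]
tool_rot: [3.138, -0.141, -0.0]
ft_force: [-0.2, 0.2, -0.1]
width: 13.8
[510.58491952 115.38545769 275.3646942 ] [ 3.13826713e+00 -1.41462740e-01  1.86332562e-05] 13.3808310633383 [ 1.08234215e-01  3.20118885e-01  1.55123275e+00 -1.45510257e-04
  1.27025049e+00  1.76916604e+00]
```

View pics/side3.png

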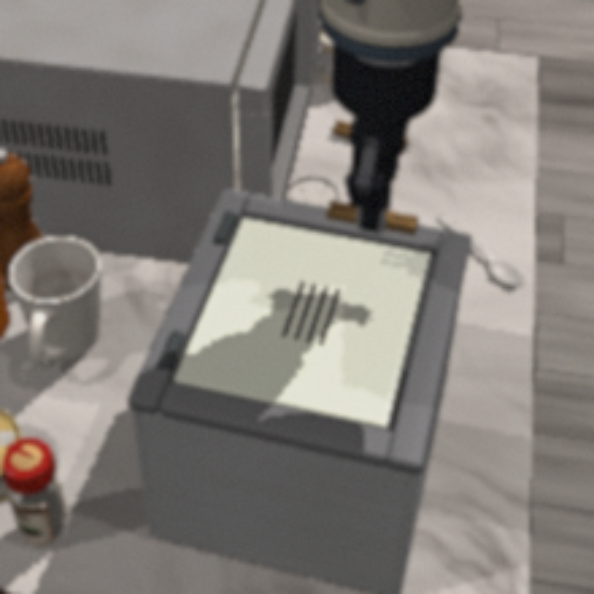

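View pics/top3.png

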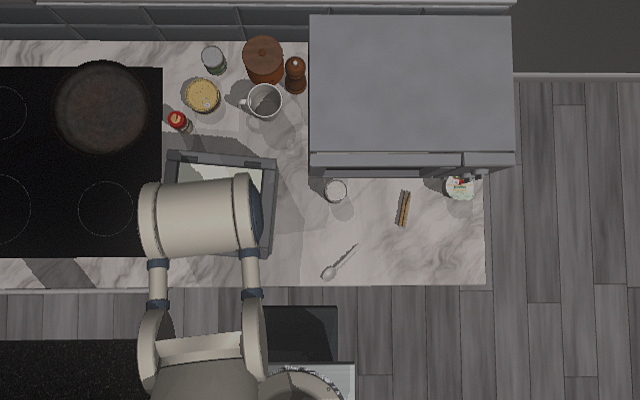

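```bash
python3 -m handwheel '[0,0,-20,0,0, 0,0,-40,0,0, 0,0,-52,0,0, 0,0,-58,0,0, 0,0,-62,0,0, 0,0,-62,0,0, 0,0,-62,0,0, 0,0,-62,0,0.15, 0,0,-62,0,0.2, 0,0,-62,0,0.3, 0,0,-62,0,0.35, 0,0,-62,0,0.35, 0,0,-58,0,0.35, 0,0,-45,0,0.35, 0,0,-20,0,0.35, 0,0,5,0,0.35, 0,0,5,0,0.35]'
python3 - <<'E'
from rig import manip
import cv2
c=manip.camera("side"); cv2.imwrite("pics/side4.png",cv2.resize(c["pixels"][130:350,210:430],None,fx=2.7,fy=2.7))
s=manip.sense();print(s["ee_pos"],s["tool_rot"],s["width"],s["ft_force"])
E
```

```text
t: 6.4
ee_pos: [512.1, 116.6, 283.5]
tool_rot: [-3.138, 0.14, -0.008]
ft_force: [0.8, 1.0, -0.3]
width: 30.1
[511.39868    116.44685418 281.81887298] [-3.13798215  0.13998402 -0.00481767] 29.72715360716262 [-0.26405383  0.35905796 -0.49035608]
```

View pics/side4.png

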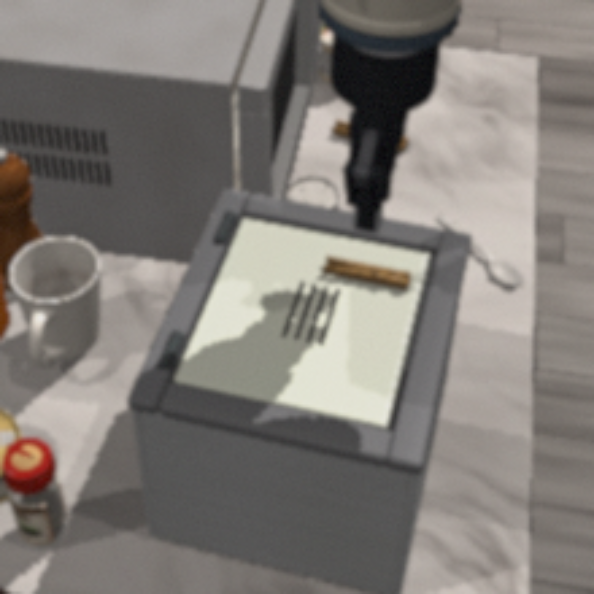

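```bash
python3 -m handwheel '[20,22,0,0,0, 40,44,0,0,0, 50,54,-10,0,0, 50,54,-30,0,0, 50,54,-50,0,0, 50,54,-60,0,0, 50,54,-66,0,0, 50,54,-70,0,0, 50,54,-74,0,0, 50,54,-78,0,0, 50,54,-78,0,0]'
python3 - <<'E'
from rig import manip
import cv2
c=manip.camera("side"); cv2.imwrite("pics/side5.png",cv2.resize(c["pixels"][130:350,210:430],None,fx=2.7,fy=2.7))
s=manip.sense();print(s["ee_pos"],s["tool_rot"],s["width"],s["ft_force"])
E
```

```text
t: 7.55
ee_pos: [560.9, 170.3, 202.3]
tool_rot: [-3.138, 0.14, -0.001]
ft_force: [-0.2, -1.6, 2.6]
width: 0.1
[560.92885783 170.31404921 202.53191437] [-3.13842710e+00  1.40055356e-01 -1.12905418e-03] -0.34347519588017145 [-0.04595065 -1.24644941  2.47327167]
```

View pics/side5.png

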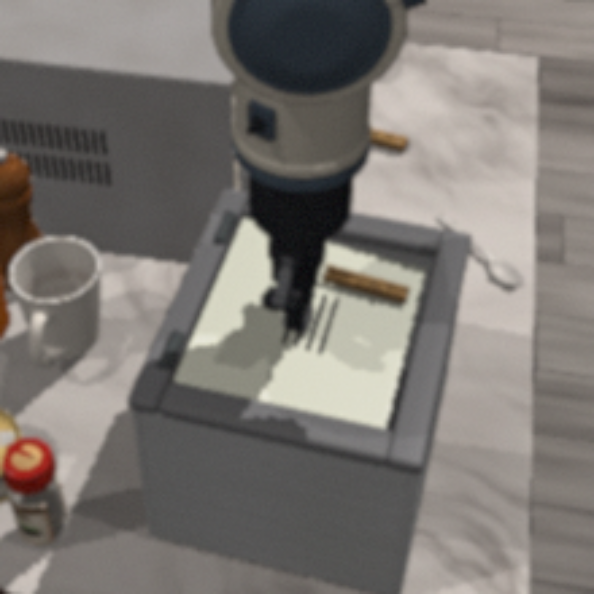

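```bash
python3 -m handwheel '[0,0,-8,0,0, 0,0,-16,0,0, 0,0,-24,0,0, 0,0,-32,0,0, 0,0,-40,0,0, 0,0,-48,0,0, 0,0,-55,0,0, 0,0,-61,0,0, 0,0,-67,0,0, 0,0,-72,0,0, 0,0,-75,0,0, 0,0,-75,0,0, 0,0,-75,0,0, 0,0,-75,0,0]'
python3 - <<'E'
from rig import manip
import cv2
c=manip.camera("side"); cv2.imwrite("pics/side6.png",cv2.resize(c["pixels"][130:350,210:430],None,fx=2.7,fy=2.7))
s=manip.sense();print(s["ee_pos"],s["tool_rot"],s["width"],s["ft_force"])
E
```

```text
t: 9.0
ee_pos: [560.0, 170.4, 127.1]
tool_rot: [3.138, -0.14, -0.002]
ft_force: [-5.8, 0.8, 0.3]
width: 0.3
[560.05604731 170.3177839  127.10445495] [ 3.13829103e+00 -1.40079348e-01 -1.92108082e-03] 0.3492391305722623 [-4.8662263   0.2548212   0.07775574]
```

View pics/side6.png

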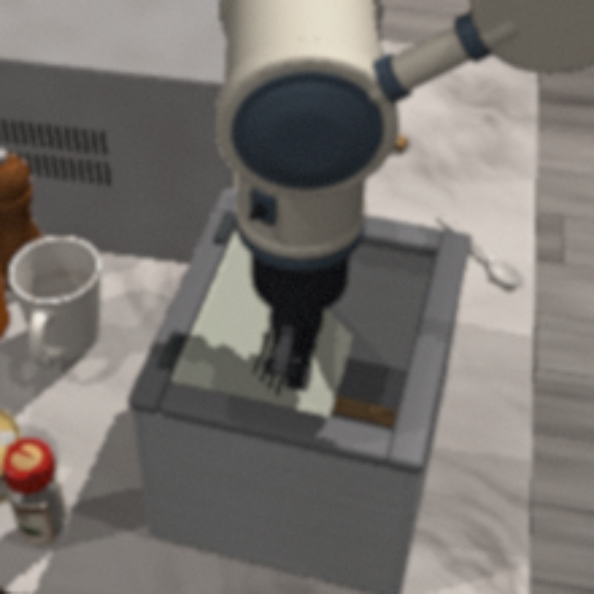

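```bash
python3 - <<'E'
from h import *
from rig import manip
c=manip.camera("side")
for x,y in((340,408),(365,410),(390,415)):
    print(px(c,210+x/2.7,130+y/2.7).round())
im=c["pixels"][200:300,300:400]; cv2.imwrite("pics/side7.png",cv2.resize(im,None,fx=6,fy=6,interpolation=cv2.INTER_CUBIC))
E
```

```text
[525. 121.  20.]
[502. 120.  22.]
[478. 123.  24.]
```

View pics/side7.png

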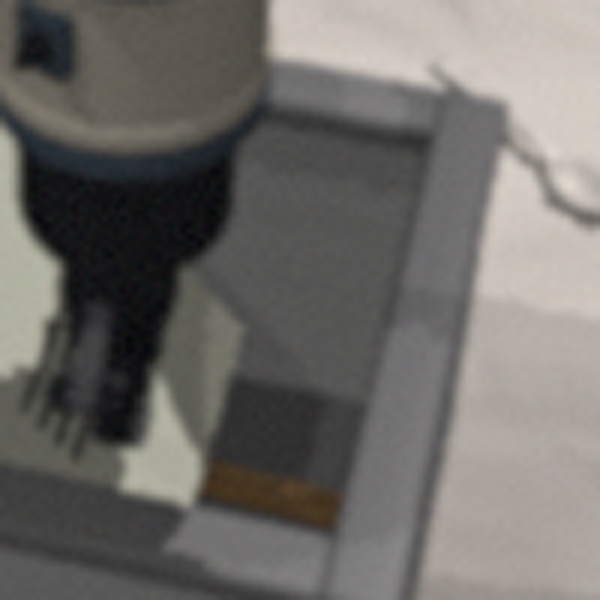

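```bash
python3 -m handwheel '[0,0,2,0,0, 0,0,5,0,0, 0,0,9,0,0, 0,0,13,0,0, 0,0,17,0,0, 0,0,21,0,0, 0,0,25,0,0, 0,0,29,0,0, 0,0,33,0,0, 0,0,37,0,0, 0,0,41,0,0, 0,0,45,0,0, 0,0,49,0,0, 0,0,53,0,0, 0,0,57,0,0, 0,0,61,0,0, 0,0,65,0,0, 0,0,69,0,0, 0,0,72,0,0, 0,0,74,0,0]' && python3 -m handwheel '[0,0,2,0,0, 0,0,4,0,0, 0,0,6,0,0, 0,0,8,0,0, 0,0,10,0,0, 0,0,12,0,0, 0,0,14,0,0, 0,0,18,0,0, 0,0,30,0,0, 0,0,60,0,0, 0,0,90,0,0, 0,0,110,0,0, -40,0,120,0,0, -80,0,120,0,0, -120,0,120,0,0, -120,0,120,0,0, -120,0,120,0,0]'
python3 - <<'E'
from h import *
from rig import manip
c=manip.camera("side");cv2.imwrite("pics/side8.png",c["pixels"])
s=manip.sense();print(s["ee_pos"],s["qvel"].round(3),s["ft_force"],s["t"])
E
```

```text
t: 11.1
ee_pos: [560.8, 170.4, 201.6]
tool_rot: [-3.138, 0.14, -0.001]
ft_force: [-1.5, 0.6, 2.5]
width: 0.2
t: 12.8
ee_pos: [440.5, 170.5, 322.5]
tool_rot: [-3.138, 0.139, -0.003]
ft_force: [0.3, 0.6, 0.1]
width: 0.1
[441.24804227 170.48135148 322.2207904 ] [-0.006  0.024 -0.014 -0.    -0.003  0.   ] [ 0.49088237 -0.58799199 -0.39990335] 12.85
```

View pics/side8.png

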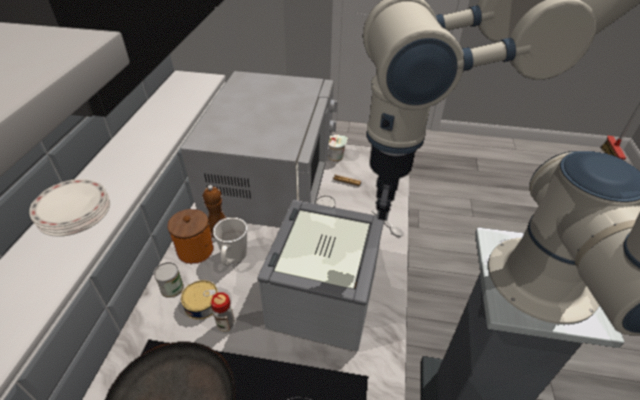

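Flap shut with the ribs at (325,245), the gripper clear above at (385,200), and the bystanders look unmoved. A quick depth check of the flap's free edge, then I hand in.

```bash
python3 - <<'E'
from h import *
from rig import manip
c=manip.camera("side")
for u,v in((285,235),(300,270),(350,245),(365,240),(355,265),(340,282)): print(u,v,px(c,u,v).round(1))
print(manip.finish_job())
E
```

```text
285 235 [641.1 151.2 201. ]
300 270 [590.4 236.1 195.6]
350 245 [496.8 151.9 197.3]
365 240 [465.5  57.1 116. ]
355 265 [480.4 203.3 195.4]
340 282 [505.5 253.9 198.6]
the job is handed in; nothing more can be done
None
```

The peg is in the bin and the flap is shut. I handed the job in at about 13 s of the 51 s allowed, and no verdict came back.

**What I did:** I gripped the smaller peg (72 mm long; the other measured 94 mm) and laid it on the flap near its free edge. I then pushed the flap down about 83 mm with closed fingers until the peg slid off. I raised the hand at no more than about 40 mm/s, or about 0.6 rad/s at the flap, until contact ended, then moved clear.

**Last checks:**
- **Peg:** seen flat on the bin floor, with its top at about z = 22 mm, before I let the flap up.
- **Flap:** depth readings on it gave z = 195 to 197 mm, including near its free edge. That means it is level to within 2 mm. One of my points, at pixel (365, 240), read z = 116 mm. It is not on the flap, and I think it hit the arm or the bin's edge.
- **Gripper:** it stood clear of the bin, at about 322 mm, with wrist force near zero.
- **Tin, jar and teaspoon:** they looked unmoved in the final picture. I did not measure their positions again.

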